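# Hang the basket-rack on the disintegration tester and start the run

## Task

Hang the loaded basket-rack by its collar in the fork of the tester's lift arm, over the beaker, and while you still hold its knob give it a gentle downward tug (about 5 N beyond its own weight) to be sure the fork has it. Then let go, leave it hanging upright in the fork, and press the green start button fully down and release it. Keep the basket upright, do not knock the glass beaker or press the red button, and leave the other things on the bench where they are.

Things in the scene. Friction and masses are not known exactly. Their poses are not given: they have to be found in the camera images.
- basket: loose basket-rack, about 250 g, 161 mm tall: six clear tubes between two white round plates 88 mm in diameter (up to 82 mm high), a 7 mm steel rod rising from the middle, a flat steel collar 25 mm in diameter, 5 mm thick, on the rod (its underside 112 mm up) and a blue knob on top. Origin: centre of its underside; z up along the rod
- basket_knob (a point): centre of the blue knob to grip, a vertical cylinder 18 mm in diameter and 34 mm tall (17 mm above and below this point), 144 mm above the basket's underside; below the knob 10 mm of bare rod, then the collar
- basket_collar (a point): centre of the collar's underside, 32 mm below basket_knob; when hung this rests on top of the fork's prongs at the origin of lift_arm. 30 mm of bare 7 mm rod are below it
- lift_arm: aluminium arm on the tester's lift rod, with an open two-pronged fork over the beaker, about 280 mm above the bench. Origin: centre of the fork's seat, on the prongs' upper face. x level, from the fork's mouth to the lift rod at x = 107 mm; z up. Nothing of it is over 8 mm above the seat. The rod is sprung: it gives down about 1 mm per 1 N, up to 25 mm
- fork_mouth (a point): middle of the fork's flared mouth, 40 mm before the seat, level with it, where the basket's rod enters, moving level along lift_arm's +x. Mouth about 24 mm wide, slot 12 mm, prongs 6 mm thick. Upturned lips (16 to 21 mm before the seat) and the guides stand 5 mm above the seat, the back stop too (16 mm behind): the collar passes over the lips and is lowered behind them with 3 mm play
- beaker: one-litre glass beaker in the tester's clear bath tank, 107 mm in diameter outside and 102 mm inside, fixed; origin at the centre of its underside, straight below the fork, rim 136 mm above the origin (about 153 mm above the bench; the hung basket's underside is about 14 mm above the rim). The tank's walls around it are 166 mm by 200 mm and 122 mm high above the bench
- tester: blue tester; origin on the bench straight below the fork; x points from the front (tank) to the drive housing behind it, z up. Housing from x = 87 to 257 mm, y from -125 to 125 mm, top white panel 193 mm above the bench
- start (a joint): green start button on the top panel: travel in m, 0 = up, 0.006 = fully down (takes 5 N, springs back)
- start_top (a point): centre of the top of the green start button, 28 mm in diameter, pressed straight down; nothing taller within 60 mm
- stop (a joint): red stop button, same kind, on the top panel 75 mm farther from the fork than the green one: travel in m, not to be pressed
- reagent_bottle: small amber bottle with blue cap, 60 mm in diameter, 110 mm tall; origin at the centre of its underside; leave alone
- mortar: white ceramic bowl 90 mm in diameter, 55 mm tall; origin at the centre of its underside; leave alone
- tablet_jar: white jar 56 mm in diameter, 75 mm tall; origin at the centre of its underside; leave alone
- small_beaker: small glass beaker 68 mm in diameter, 90 mm tall; origin at the centre of its underside; leave alone
- spatula: double-ended steel lab spatula 186 mm long, up to 14 mm wide, lying flat; leave alone
- timer: white bench timer 60 x 70 x 22 mm; origin at the centre of its underside; leave alone
There are look-alikes about, which are no part of the job. What is shaped like the basket but purple is not meant.

How it is judged:
On the way, in this order (a step that is already met when the one before it is completed fails the run):
1. with its collar seated in the fork and the knob still in the fingers, the basket is tugged down: it bears on the fork with more than 5.5 N (its weight is 2.1 to 2.8 N) for 0.3 s (distance between basket_collar and lift_arm below 0.007 m and contact force between basket and lift_arm above 5.5 N and contact force between the fingers and basket above 0.5 N), for 0.3 s.
2. the basket is let go and hangs in the fork, untouched, for 0.3 s (distance between basket_collar and lift_arm below 0.007 m and contact force between each of the arm, the fingers and basket below 0.05 N and linear speed of basket below 0.03 m/s), for 0.3 s.
3. the green start button is pressed at least 4.5 mm down (value of joint start above 0.0045 m), for 0.05 s.
At the end, for the whole second after the job is handed in: The basket hangs at rest (under 0.03 m/s), upright within 0.12 rad, with the centre of its collar's underside within 7 mm of the centre of the fork's seat, and the start button is up again (less than 2 mm down) (distance between basket_collar and lift_arm below 0.007 m and angle between basket's own z axis and vertical below 0.12 rad and linear speed of basket below 0.03 m/s and value of joint start below 0.002 m); the robot touches nothing.
It fails at once if the basket is tipped more than 0.6 rad (angle between basket's own z axis and vertical above 0.6 rad).
It fails at once if the basket bears on the lift arm with more than 20 N (contact force between basket and lift_arm above 20 N).
It fails at once if the glass beaker is hit with more than 6 N (contact force between beaker and anything else above 6 N).
It fails at once if the red stop button is pressed, or the green one while the basket is not in the fork ((value of joint start above 0.003 m and distance between basket_collar and lift_arm above 0.012 m) or value of joint stop above 0.003 m).
It fails at once if another thing on the bench is moved more than 30 mm (distance of any of reagent_bottle, mortar, tablet_jar, small_beaker, spatula, timer from where it was at the start of the episode above 0.03 m).
It also fails if it takes over 58 s, if anything falls off the work surface, if the arm or the gripper's body presses on something with over 40 N, if the wrist force passes 120 N, or if a joint passes its speed limit or range.

## Robot

A 6-joint arm with a two-finger parallel gripper is mounted at the origin on the work surface. World frame = base frame: x ahead of the robot, y to its left, z up, the work surface at z = 0. Lengths are in m, angles in rad, forces in N, time in s.
With the tool pointing down it reaches from about 0.425 to 0.95 m from the base axis. Payload 3.5 kg.
Tool frame: the origin (TCP) lies midway between the tips of the shut fingers; the grasp point (between the pads) lies 19 mm behind it; z points along the fingers, y is the line along which they close (so a half turn about z gives the same grasp; the last joint's range is limited). The gripper opens to 85 mm and grips with 20 to 120 N. Pads are 22 mm wide; open, the fingers measure 114 mm over their backs; the gripper's body (76 mm by 85 mm) begins 54 mm behind the grasp point. The pads swing forward as they close: fully open they stand 13 mm farther back than shut.
Start: joints at [1.17, 0.286, 1.577, -0, 1.279, -0.15], TCP at [0.167, 0.654, 0.231] pointing down, gripper open.
Joint ranges: [-2.77, 2.77], [-0.9, 2.22], [0.21, 2.48], [-1.53, 4.67], [0.24, 2.81], [-2.84, 2.84]. Speed limits (rad/s): [2.79, 2.79, 3.14, 3.14, 3.14, 3.14].

## Interface

Orientations are given as [roll, pitch, yaw] about the fixed x, y, z axes, in that order (R = Rz(yaw) Ry(pitch) Rx(roll)).
In Python, from rig import env, get_image, workorder gives the robot as it stands. Calls block until the motion is done:
- env.reach(position, orientation): joint-space move of the TCP to a pose.
- env.line_to(position, orientation=None, v=0.15, stop_force=None): straight line of the TCP; orientation=None keeps the orientation; v is the mean speed in m/s. With stop_force (N) it stops when the force on the tool has changed by that much, and returns True; else False.
- env.set_joints(angles): joint-space move.
- env.open_gripper() and env.close_gripper(strength=None): open the fingers fully, or close them until they stop; strength is the grip in N (None keeps the last).
- env.wait(seconds).
- env.solve_ik(position, orientation): joint angles nearest the present ones, or None.
- get_image(name): name is "scene" or "top"; returns a dict with "color" (400x640x3 uint8, red, green, blue), "intrinsics" (3x3 intrinsics, pixels), "dist" ([k1, k2, p1, p2, k3] as OpenCV has them; the pictures are not rectified), "pose" (4x4, takes a point from camera to world coordinates). Camera axes: x right, y down, z forward; pixel columns grow to the right and rows downward; lengths in m; the calibration is good to about 2 mm. A picture is of the moment at which its call begins. There is no depth.
A pose or a line that the arm cannot do raises env.MotionError and nothing moves.
- workorder.hand_in(): hands the job in; it is judged then, once.
Readings, each from a call of its own:
- env.get_t(): time.
- env.get_joint_positions(): joint angles.
- env.get_qvel(): joint speeds.
- env.get_joint_efforts(): joint torques, N m.
- env.get_position(): TCP position.
- env.get_tcp_rot(): TCP orientation.
- env.get_contact_force(): force on the tool from outside, world axes, zero at the start.
- env.get_ft_torque(): the same for the moment, N m.
- env.get_gripper_width(): finger opening in m.
- env.get_gripper_force(): force on a finger pad.
Only numpy, scipy, OpenCV 4.12 (cv2) and the standard library are available. Lean on these libraries where they do the work, as an engineer would, in place of code of your own. Each camera call takes 0.05 s, during which the arm holds its last target. There are 200 camera calls.

## Working session

There is one attempt and no reset: what is moved stays moved. The work goes in short steps, each a Python script; the robot and the scene stay as the last script left them, time stands still between calls to the robot, and variables do not carry over. Pictures are saved under pics/ and viewed, at most 10 in all, crops included, and the job is handed in when it is done.

```bash
ls; mkdir -p pics; python3 - <<'E'
from rig import env,get_image
import cv2,pickle
for n in("scene","top"):
    d=get_image(n);pickle.dump(d,open(f"pics/{n}0.pkl","wb"));cv2.imwrite(f"pics/{n}0.png",d["color"][:,:,::-1])
    print(n,d["intrinsics"],d["dist"],d["pose"])
E
```

```text
pics
scene [[382.70916305   0.         319.36477298]
 [  0.         382.70916305 200.015227  ]
 [  0.           0.           1.        ]] [-0.07165923  0.          0.          0.          0.        ] [[-0.7557141   0.48415168 -0.44101399  1.01278713]
 [ 0.65482229  0.56909632 -0.49733002  0.51308489]
 [ 0.01019628 -0.6646251  -0.74710743  0.92971869]
 [ 0.          0.          0.          1.        ]]
top [[459.38178835   0.         314.16511456]
 [  0.         459.38178835 207.34776869]
 [  0.           0.           1.        ]] [-0.04844715  0.          0.          0.          0.        ] [[-0.01318906 -0.99089461  0.13399225  0.37439854]
 [-0.99974926  0.0154931   0.01616712  0.01480133]
 [-0.01809587 -0.13374542 -0.99085049  1.52412576]
 [ 0.          0.          0.          1.        ]]
```

View pics/scene0.png

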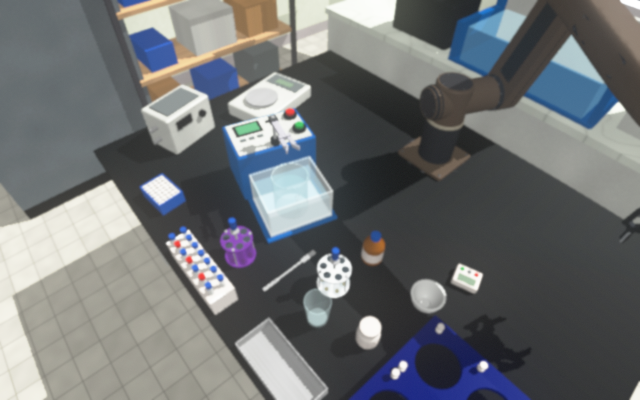

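View pics/top0.png

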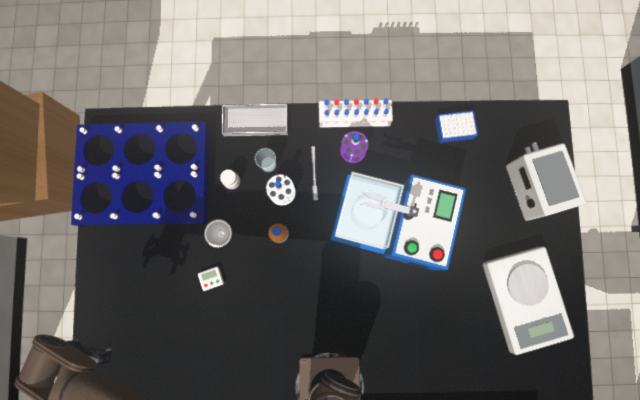

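Candidates for the basket: white rack with blue knob, scene (334,270) / top (280,188); purple rack, scene (238,245) / top (354,147), a look-alike; blue-capped amber bottle, scene (374,247) / top (278,232), and the blue-capped tube rack, scene (200,270) / top (355,112), which only share the blue colour. I choose the white one and check it in a close crop beside the fork.

```bash
python3 - <<'E'
import cv2,numpy as np
t=cv2.imread("pics/top0.png");s=cv2.imread("pics/scene0.png")
R=lambda a:cv2.resize(a,(400,300),interpolation=cv2.INTER_CUBIC)
# top basket 250..310x165..210 ; top fork 340..470 x 168..265(aspect 4:3)
o=np.vstack([np.hstack([R(t[165:210,250:310]),R(t[170:269,338:470])]),np.hstack([R(s[240:315,285:385]),R(s[100:187,220:336])])])
cv2.imwrite("pics/crop0.png",o)
E
```

```text
(no output)
```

View pics/crop0.png

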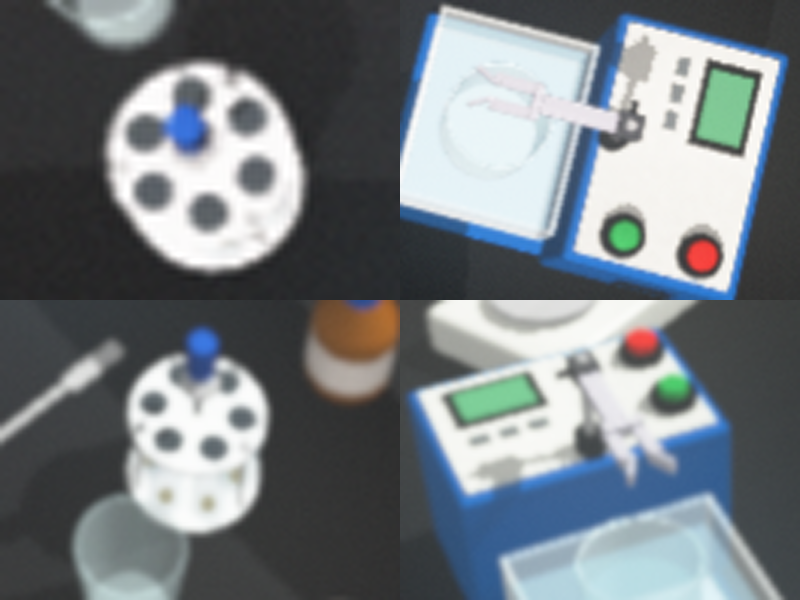

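The crop confirms it: the white rack with the blue knob (top ≈ (278,184), scene ≈ (336,251)) is the basket. The fork opens left in the top view (seat ≈ (366,199)), and the green and red buttons are at ≈ (412,247) and (437,254). Next I measure.

```bash
cat > h.py <<'E'
import cv2,numpy as np
def ray(d,p):
    n=cv2.undistortPoints(np.float64(p).reshape(-1,1,2),d["intrinsics"],d["dist"]).reshape(-1,2)
    v=np.c_[n,np.ones(len(n))]@d["pose"][:3,:3].T
    return d["pose"][:3,3],v/np.linalg.norm(v,axis=1,keepdims=True)
def plane(d,p,z):
    o,v=ray(d,p); return o+v*((z-o[2])/v[:,2])[:,None]
def tri(ds,ps):
    A=np.zeros((3,3));b=np.zeros(3);rs=[]
    for d,p in zip(ds,ps):
        o,v=ray(d,p);v=v[0];M=np.eye(3)-np.outer(v,v);A+=M;b+=M@o;rs.append((M,o))
    x=np.linalg.solve(A,b); return x,[np.linalg.norm(M@(x-o)) for M,o in rs]
def proj(d,P):
    T=np.linalg.inv(d["pose"]);r,_=cv2.Rodrigues(T[:3,:3])
    return cv2.projectPoints(np.float64(P).reshape(-1,1,3),r,T[:3,3],d["intrinsics"],d["dist"])[0].reshape(-1,2)
def blob(d,near,lo,hi,r=20):
    h=cv2.cvtColor(d["color"],cv2.COLOR_RGB2HSV);m=cv2.inRange(h,np.array(lo),np.array(hi))
    k=np.zeros_like(m);cv2.circle(k,tuple(int(a) for a in near),r,255,-1)
    n,l,s,c=cv2.connectedComponentsWithStats(m&k)
    i=1+np.argmax(s[1:,4]); return c[i],s[i],l==i
BLUE=((105,120,60),(125,255,255));GREEN=((50,110,60),(80,255,255));RED=((170,120,60),(180,255,255))
E
python3 - <<'E'
import pickle;from h import *
s,t=[pickle.load(open(f"pics/{n}0.pkl","rb")) for n in("scene","top")]
np.set_printoptions(precision=4,suppress=True)
for nm,c,a,b,r in(("knob",BLUE,(336,255),(278,184),14),("green",GREEN,(299,126),(412,247),12),("red",RED,(290,113),(437,254),12)):
    ps=blob(s,a,*c,r=r);pt=blob(t,b,*c,r=r)
    print(nm,ps[0],ps[1],pt[0],pt[1],*tri((s,t),(ps[0],pt[0])),plane(t,pt[0],.2),plane(s,ps[0],.2))
# white panel
im=t["color"];h=cv2.cvtColor(im,cv2.COLOR_RGB2HSV)
m=cv2.inRange(h,np.array((0,0,150)),np.array((180,40,255)));k=np.zeros_like(m);k[172:270,396:468]=255;m&=k
c=max(cv2.findContours(m,0,2)[0],key=cv2.contourArea)
P=plane(t,c.reshape(-1,2),.193);r=cv2.minAreaRect((P[:,:2]*1000).astype(np.float32));print("panel",r,cv2.boxPoints(r))
# basket plates
m=cv2.inRange(h,np.array((0,0,150)),np.array((180,50,255)));k[:]=0;cv2.circle(k,(281,189),22,255,-1);m&=k
c=max(cv2.findContours(m,0,2)[0],key=cv2.contourArea);print("plates",cv2.minEnclosingCircle(c),cv2.boundingRect(c))
E
```

```text
knob [334.974  251.7273] [331 246   9  13  77] [277.4615 183.4231] [275 181   6   6  26] [0.6352 0.1476 0.1525] [np.float64(0.00021836890512147368), np.float64(0.0002183689051213412)] [[0.626  0.1432 0.2   ]] [[0.6583 0.1698 0.2   ]]
green [298.9773 124.9318] [295 122   9   7  44] [411.75   247.3875] [407 243  10  10  80] [ 0.4327 -0.2407  0.2081] [np.float64(4.5660535670886717e-05), np.float64(4.566053567092898e-05)] [[ 0.4331 -0.2423  0.2   ]] [[ 0.4262 -0.2491  0.2   ]]Traceback (most recent call last):
  File "<stdin>", line 5, in <module>
  File "h.py", line 20, in blob
    i=1+np.argmax(s[1:,4]); return c[i],s[i],l==i
        ~~~~~~~~~^^^^^^^^^
    return _wrapfunc(a, 'argmax', axis=axis, out=out, **kwds)
    return bound(*args, **kwds)
ValueError: attempt to get argmax of an empty sequence
```

```bash
sed -i 's/RED=.*/RED=((0,120,60),(8,255,255))/' h.py; python3 - <<'E'
import pickle;from h import *
s,t=[pickle.load(open(f"pics/{n}0.pkl","rb")) for n in("scene","top")]
np.set_printoptions(precision=4,suppress=True)
for nm,c,a,b,r in(("red",RED,(290,113),(437,254),12),):
    ps=blob(s,a,*c,r=r);pt=blob(t,b,*c,r=r)
    print(nm,ps[0],pt[0],*tri((s,t),(ps[0],pt[0])))
h=cv2.cvtColor(t["color"],cv2.COLOR_RGB2HSV)
m=cv2.inRange(h,np.array((0,0,150)),np.array((180,40,255)));k=np.zeros_like(m);k[172:270,396:468]=255;m&=k
m=cv2.morphologyEx(m,cv2.MORPH_OPEN,np.ones((3,3)))
c=max(cv2.findContours(m,0,2)[0],key=cv2.contourArea)
P=plane(t,c.reshape(-1,2),.193);r=cv2.minAreaRect((P[:,:2]*1000).astype(np.float32));print("panel",r,cv2.boxPoints(r))
B=cv2.boxPoints(r)/1000
# hypothesis: fork seat from panel centre
e=[B[1]-B[0],B[2]-B[1]];sh=min(e,key=np.linalg.norm);u=sh/np.linalg.norm(sh)
if u[1]>0:u=-u
C=np.array(r[0])/1000;F=C-.172*u;print("u",u,np.arctan2(u[1],u[0]),"fork",F)
pts=np.array([[*(F+a*u),.28] for a in(0,-.04,.107)])
print(proj(t,pts),proj(s,pts))
f=lambda im,x,y,w,hh:cv2.resize(im[y:y+hh,x:x+w],(800,300),interpolation=cv2.INTER_CUBIC)
def ann(d,x,y,w,hh):
    o=f(d["color"],x,y,w,hh)
    for i in range(0,w,10):cv2.putText(o,str(x+i),(i*800//w,10),0,.35,(255,0,0));cv2.line(o,(i*800//w,12),(i*800//w,18),(255,0,0))
    for i in range(0,hh,10):cv2.putText(o,str(y+i),(0,i*300//hh+4),0,.35,(255,0,0))
    return o
cv2.imwrite("pics/fork.png",np.vstack([ann(t,345,185,80,30),ann(s,260,125,80,30)])[:,:,::-1])
E
```

```text
red [289.3636 112.0682] [437.3441 254.    ] [ 0.413  -0.3135  0.207 ] [np.float64(0.0003286101749473349), np.float64(0.00032861017494724935)]
panel ((515.9797973632812, -276.5364074707031), (193.9048614501953, 229.66360473632812), 74.3317642211914) [[ 379.2313 -338.874 ]
 [ 600.361  -400.8985]
 [ 652.7283 -214.1988]
 [ 431.5986 -152.1743]]
u [-0.2701 -0.9628] -1.8442589 fork [ 0.5624 -0.1109]
[[367.4347 199.3527]
 [353.2548 195.6739]
 [405.5116 209.2419]] [[290.5901 145.7156]
 [296.5808 155.0364]
 [275.9493 122.9414]]
```

View pics/fork.png

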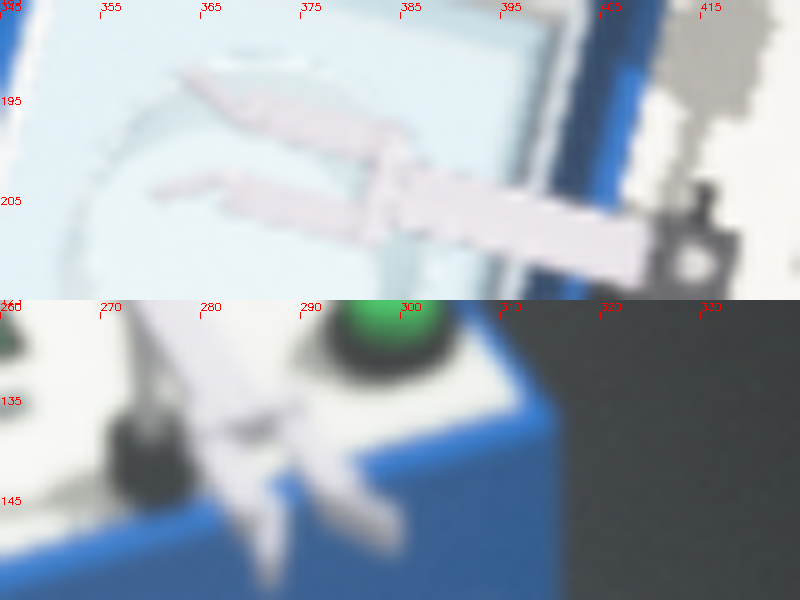

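Top view: prong tips ≈ (364.0,192.3) and (360.3,204.5), crossbar ≈ (384,202), arm to the lift rod at ≈ (414,211). Scene view: tips ≈ (286.7,153.0) and (299.5,149.5). I segment the lavender arm to get its midline and seat.

```bash
python3 - <<'E'
import pickle;from h import *
s,t=[pickle.load(open(f"pics/{n}0.pkl","rb")) for n in("scene","top")]
np.set_printoptions(precision=4,suppress=True)
T1,_=tri((s,t),((286.7,153.),(364.,192.3)));T2,_=tri((s,t),((299.5,149.5),(360.3,204.5)));print(T1,T2,_,np.linalg.norm(T1-T2))
im=t["color"].astype(int);R,G,B=im[...,0],im[...,1],im[...,2]
print(im[197,372],im[206,398],im[197,380],im[202,370],im[205,375])
m=((R-G>2)&(B-G>0)&(G>150)).astype(np.uint8)*255;k=np.zeros_like(m);k[188:216,355:412]=255;m&=k
n,l,st,c=cv2.connectedComponentsWithStats(m);print(st[:6])
i=1+np.argmax(st[1:,4]);ys,xs=np.nonzero(l==i)
P=plane(t,np.c_[xs,ys],.28)[:,:2]
u=np.array([-.261,-.9653]);u/=np.linalg.norm(u);v=np.array([-u[1],u[0]])
a,b=P@u,P@v
for lo in np.arange(a.min(),a.max(),.006):
    q=b[(a>=lo)&(a<lo+.006)]
    if len(q):print(round(lo,4),len(q),q.min().round(4),q.max().round(4),((q.min()+q.max())/2).round(4), np.sort(q).round(3))
E
```

```text
[ 0.583  -0.1024  0.2724] [ 0.5492 -0.0914  0.2727] [np.float64(0.00042954559033774774), np.float64(0.0004295455903376722)] 0.035496139708535025
[231 226 232] [234 229 235] [232 229 233] [233 237 241] [234 229 235]
[[     0      0    640    400 255743]
 [   365    193      2      2      2]
 [   367    195     44     19    255]]
-0.0392 7 0.5598 0.5853 0.5726 [0.56  0.562 0.563 0.564 0.582 0.583 0.585]
-0.0332 13 0.5578 0.5874 0.5726 [0.558 0.558 0.56  0.561 0.562 0.564 0.581 0.581 0.583 0.584 0.586 0.587
 0.587]
-0.0272 13 0.5571 0.586 0.5716 [0.557 0.559 0.56  0.56  0.562 0.563 0.58  0.582 0.583 0.583 0.585 0.585
 0.586]
-0.0212 12 0.5578 0.5874 0.5726 [0.558 0.558 0.559 0.561 0.562 0.581 0.581 0.582 0.584 0.585 0.587 0.587]
-0.0152 13 0.5571 0.588 0.5726 [0.557 0.558 0.56  0.56  0.562 0.563 0.58  0.581 0.583 0.583 0.585 0.586
 0.588]
-0.0092 10 0.5584 0.5867 0.5726 [0.558 0.559 0.561 0.562 0.579 0.581 0.582 0.584 0.585 0.587]
-0.0032 19 0.5571 0.586 0.5715 [0.557 0.558 0.56  0.56  0.562 0.563 0.566 0.566 0.569 0.572 0.575 0.577
 0.578 0.58  0.581 0.583 0.583 0.585 0.586]
0.0028 18 
[... 733 characters left out ...]
0.569 0.571 0.571 0.573 0.574 0.576
 0.577 0.577 0.579 0.579]
0.0448 12 0.5638 0.5779 0.5709 [0.564 0.564 0.566 0.567 0.569 0.57  0.572 0.573 0.575 0.575 0.576 0.578]
0.0508 13 0.5625 0.5772 0.5699 [0.562 0.563 0.565 0.566 0.568 0.569 0.571 0.571 0.573 0.574 0.575 0.577
 0.577]
0.0568 11 0.5645 0.5779 0.5712 [0.564 0.566 0.567 0.569 0.57  0.572 0.573 0.573 0.575 0.576 0.578]
0.0628 13 0.5625 0.5772 0.5699 [0.562 0.563 0.565 0.566 0.568 0.569 0.571 0.571 0.572 0.574 0.575 0.577
 0.577]
0.0688 14 0.5618 0.5786 0.5702 [0.562 0.564 0.564 0.566 0.567 0.569 0.57  0.571 0.573 0.573 0.575 0.576
 0.578 0.579]
0.0748 10 0.5625 0.5792 0.5709 [0.562 0.565 0.566 0.568 0.569 0.571 0.574 0.577 0.577 0.579]
```

```bash
cat >> h.py <<'E'
PHI=-1.848;U=np.array([np.cos(PHI),np.sin(PHI),0]);V=np.array([-U[1],U[0],0])
F=np.array([.556,-.1353,.28]);ORI=[np.pi,0,-.277]
def tcp(a,b=0,dz=0):  # TCP so that the collar underside is at seat + a*U + b*V + dz
    return F+a*U+b*V+[0,0,dz+.032-.019]
def save(n,name):
    from rig import get_image
    import pickle
    d=get_image(n);pickle.dump(d,open(f"pics/{name}.pkl","wb"));return d
E
python3 - <<'E'
from rig import env
from h import *
np.set_printoptions(precision=4,suppress=True)
print(env.get_tcp_rot(),env.get_t(),env.get_contact_force())
env.reach([.635,.148,.24],ORI)
print(env.get_joint_positions())
env.line_to([.635,.148,.125],v=.12,stop_force=8)
print(env.get_position(),env.get_contact_force())
env.close_gripper(40);print(env.get_gripper_width(),env.get_gripper_force(),env.get_contact_force())
env.line_to([.635,.148,.32],v=.12);env.wait(.2)
print(env.get_contact_force(),env.get_gripper_width())
print([env.solve_ik(tcp(a,0,.008),ORI) is not None for a in(-.11,-.04,0)])
env.reach(tcp(-.11,0,.010),ORI);env.wait(.2)
print(env.get_t(),env.get_position(),env.get_contact_force())
s,t=save("scene","s1"),save("top","t1")
f=lambda d,x,y:cv2.resize(d["color"][y:y+100,x:x+133],(800,600))[:,:,::-1]
c=proj(s,tcp(-.07))[0].astype(int);print(c);cv2.imwrite("pics/s1.png",f(s,c[0]-66,c[1]-45))
E
```

```text
[-3.1395 -0.0003  2.8908] 0.1 [ 0.2122 -0.1578  0.2474]
[0.0747 0.2301 1.6286 0.0002 1.2829 1.9212]
[0.6358 0.1481 0.1262] [ 0.3296 -0.2116  0.5657]
0.016866749916929893 39.367722272872925 [-0.3991  0.9887 -0.3806]
[ 0.3594 -0.6437 -3.462 ] 0.01698977688836281
[True, True, True]
7.225 [ 0.5866 -0.028   0.3033] [ 0.0626 -0.4857 -3.2588]
[296 152]
```

View pics/s1.png

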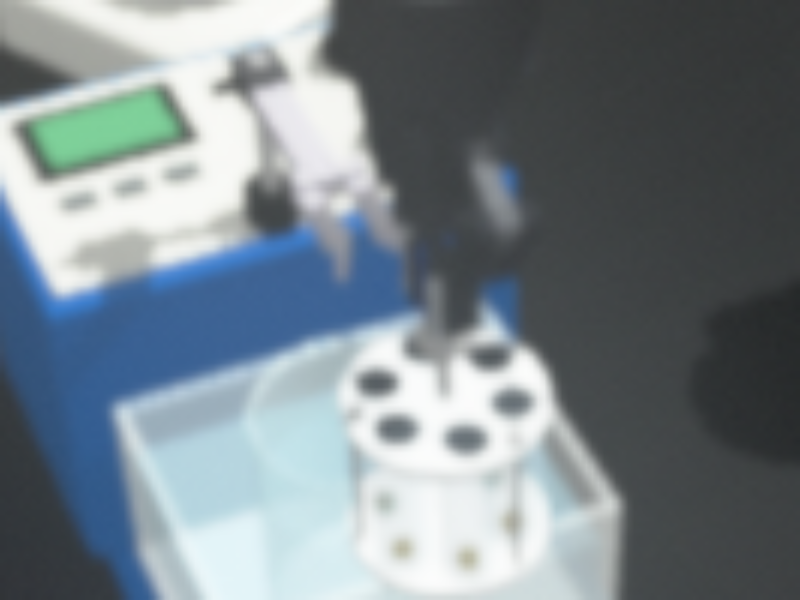

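The basket is held upright in front of the fork. Its rod meets the top plate at crop (443,395), which is scene px ≈ (303.6,172.7), and the fork's tips are ahead of it. I compare that with the projection.

```bash
python3 - <<'E'
import pickle;from h import *
np.set_printoptions(precision=4,suppress=True)
s,t=[pickle.load(open(f"pics/{n}.pkl","rb")) for n in("s1","t1")]
p=np.array([.5866,-.028,.3033+.019-.144+.082]);print("exp rod base",proj(s,p),"plane",plane(s,[303.6,172.7],p[2]))
# white top plate ellipse in the scene: row/col extents
h=cv2.cvtColor(s["color"],cv2.COLOR_RGB2HSV);g=s["color"][:,:,1]
for r in(168,172,176):print(r,g[r,280:328])
ang=np.linspace(0,2*np.pi,361);c=proj(s,p+np.c_[.044*np.cos(ang),.044*np.sin(ang),0*ang]);print("exp ellipse cols",c[:,0].min(),c[:,0].max(),"rows",c[:,1].min(),c[:,1].max())
# rod/collar columns
for r in(160,165,170):print(r,g[r,295:312])
E
```

```text
exp rod base [[303.7534 172.2983]] plane [[ 0.5878 -0.0271  0.2603]]
168 [192 190 187 185 185 184 188 203 219 223 213 194 184 190 209 228 241 246
 246 242 238 228 201 174 197 236 247 245 226 188 162 155 162 185 220 243
 251 252 248 228 172 112  80  75  75  74  74  72]
172 [195 195 197 200 202 211 230 245 241 210 163 141 134 140 161 198 234 249
 251 251 251 248 233 204 209 238 249 252 252 251 249 235 203 166 146 143
 154 179 218 239 238 196 122  83  75  76  75  75]
176 [220 220 221 221 220 219 213 204 194 205 231 242 231 200 176 164 164 178
 208 235 248 251 251 251 249 247 244 243 245 248 248 245 232 210 190 186
 199 223 240 247 243 227 200 157 112  85  76  74]
exp ellipse cols 286.1435916312456 321.33590570876925 rows 160.38676248751747 184.9729254086009
160 [168 179 183 182 170 145 126 122 108  84  75  74  78  92 129 174 200]
165 [246 222 158 117 119 132 141 145 147 154 172 181 171 144 123 114 107]
170 [139 208 245 251 252 251 246 221 182 198 236 250 252 251 250 248 246]
```

```bash
python3 - <<'E'
from rig import env
from h import *
np.set_printoptions(precision=4,suppress=True)
for a in(-.05,-.03,-.015,0):
    r=env.line_to(tcp(a,0,.010),ORI,v=.05,stop_force=2.5);f=env.get_contact_force()
    print(a,r,env.get_position(),f,"U,V",f@U,f@V)
    if r:break
else:
    env.wait(.2);print("rest",env.get_contact_force())
    r=env.line_to(tcp(0,0,-.004),ORI,v=.01,stop_force=1.5);f=env.get_contact_force()
    print(r,"dz",env.get_position()[2]-tcp(0)[2],f,f@U,f@V,env.get_ft_torque())
print(env.get_t())
s,t=save("scene","s2"),save("top","t2")
f=lambda d,x,y:cv2.resize(d["color"][y:y+75,x:x+100],(800,600),interpolation=cv2.INTER_CUBIC)[:,:,::-1]
cv2.imwrite("pics/s2.png",f(s,245,110))
E
```

```text
-0.05 False [ 0.5697 -0.0869  0.303 ] [-0.2237  0.177  -2.4839] U,V -0.10906977829441844 -0.26361782028334624
-0.03 False [ 0.5641 -0.1067  0.303 ] [-0.0045 -0.2699 -3.5394] U,V 0.26082772522216835 0.0694857511642515
-0.015 False [ 0.56   -0.1211  0.303 ] [-0.7284 -0.0149 -2.4887] U,V 0.21363468873555802 -0.696508023868851
0 False [ 0.5559 -0.1356  0.303 ] [ 0.8419  0.3499 -3.0651] U,V -0.5669411061211912 0.7140163989538069
rest [-0.222  -0.3061 -2.5031]
True dz -0.0014595651590599834 [ 1.3196 -0.6137 -0.1781] 0.22909800882963888 1.4371783660140653 [-0.1664 -0.3448  0.0593]
11.3083
```

View pics/s2.png

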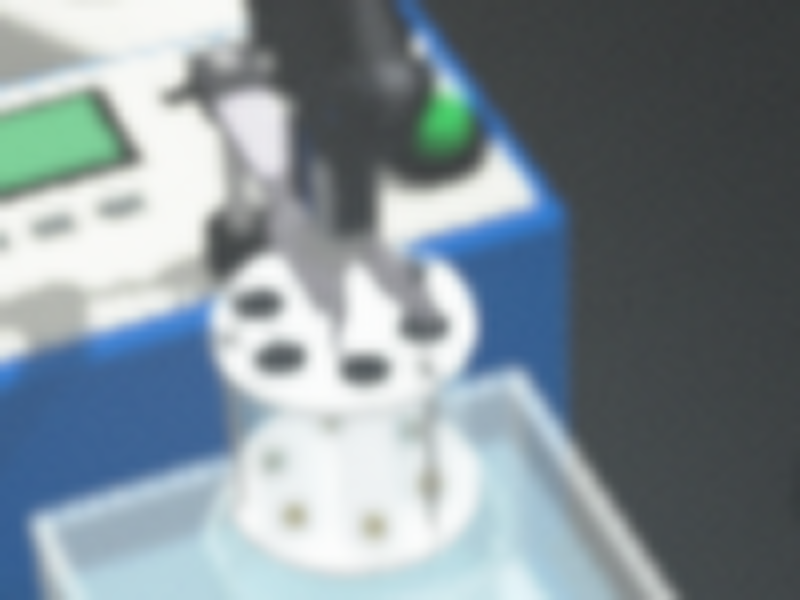

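Seated height agrees with the 280 mm seat (collar between the prongs, basket upright). I average the forces, probe the play gently along U and V, then tug.

```bash
cat >> h.py <<'E'
def force(n=15):
    from rig import env
    r=[]
    for _ in range(n): env.wait(.02); r.append(env.get_contact_force())
    return np.mean(r,0)
E
python3 - <<'E'
from rig import env
from h import *
np.set_printoptions(precision=3,suppress=True)
p=env.get_position();R=lambda f:(f@U,f@V,f[2])
print("now",np.array(R(force())))
for a,b in((.002,0),(-.002,0),(0,0),(0,.0015),(0,-.0015),(0,0)):
    env.line_to(p+a*U+b*V,ORI,v=.02,stop_force=4);print(a,b,np.array(R(force(8))),env.get_position()-p)
print(env.get_t())
E
```

```text
now [0.407 1.979 0.112]
0.002 0 [-0.455  0.423  1.056] [-0.    -0.    -0.001]
-0.002 0 [ 1.739 -0.308  0.184] [ 0.     0.002 -0.   ]
0 0 [-1.846 -0.552  0.145] [ 0.     0.001 -0.   ]
0 0.0015 [-1.11  -1.446  0.21 ] [ 0.001 -0.    -0.   ]
0 -0.0015 [-0.749  2.107 -0.044] [-0.001  0.     0.   ]
0 0 [-0.406 -2.13   0.41 ] [-0.001  0.    -0.   ]
13.9917
```

```bash
python3 - <<'E'
from rig import env
from h import *
np.set_printoptions(precision=4,suppress=True)
p=env.get_position();q=tcp(-.0007);q[2]=p[2]
env.line_to(q,ORI,v=.02);print(force(),env.get_position()-q)
z=p[2]
for i in range(10):
    z-=.0015;env.line_to([q[0],q[1],z],ORI,v=.01);f=force(8);print(round(z,4),env.get_position()[2],f)
    if f[2]>4.8:break
env.wait(.6);print(force(),env.get_gripper_width(),env.get_t())
E
```

```text
[-2.0935  0.0089  0.4821] [-0.0001 -0.0002 -0.    ]
0.2892 0.2894903592082583 [-1.9557 -0.4549  1.2378]
0.2877 0.2880552102766289 [-2.3038 -1.0203  2.9321]
0.2862 0.286578067828173 [-2.6138 -1.1834  4.5515]
0.2847 0.2853322961683934 [-3.4703 -1.2687  5.6433]
[-3.0655 -1.1661  5.4343] 0.016535880720215744 17.075
```

```bash
python3 - <<'E'
from rig import env
from h import *
np.set_printoptions(precision=4,suppress=True)
q=tcp(-.0007);q[2]=.2905
env.line_to(q,ORI,v=.01);print(force())
for b in(-.0006,-.0012):
    env.line_to(q+b*V,ORI,v=.01);f=force();print(b,f,f@U,f@V)
    if f@V<.5 and f@V>-.7:break
env.open_gripper();env.wait(.4);print(force(),env.get_gripper_width())
p=env.get_position();env.line_to(p+[0,0,.10],ORI,v=.08);env.wait(.3);print(env.get_t(),env.get_contact_force())
s,t=save("scene","s3"),save("top","t3")
f=lambda d,x,y:cv2.resize(d["color"][y:y+75,x:x+50],(400,600),interpolation=cv2.INTER_CUBIC)[:,:,::-1]
cv2.imwrite("pics/s3.png",np.hstack([f(s,265,115),f(t,350,165)]))
k=blob(s,proj(s,F+[0,0,.032])[0],*BLUE,r=14);print(k[0],k[1],proj(s,F+[0,0,.032]),plane(s,k[0],F[2]+.030))
E
```

```text
[-0.5901 -2.2387  0.6949]
-0.0006 [ 1.1944 -1.3767  0.5529] 0.997238454538347 1.525601727956763
-0.0012 [2.1135 0.0321 0.6012] -0.6092943447516009 2.0240185255481884
[ 0.0773 -0.0662 -0.0686] 0.08571632782719678
22.0667 [-0.2482  0.2352 -1.0484]
[286.6 128.3] [285 126   4   6  20] [[286.1881 130.4684]] [[ 0.5482 -0.1439  0.31  ]]
```

View pics/s3.png

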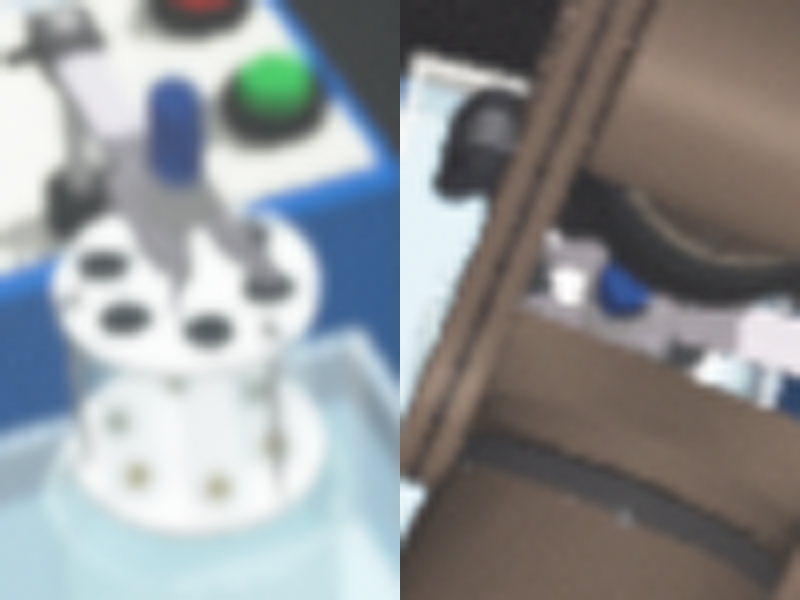

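The basket hangs upright in the fork: knob at scene ≈ (286.7,131.5), expected (286.2,130.5), with the fingers clear. Now the green button.

```bash
python3 - <<'E'
from rig import env
from h import *
np.set_printoptions(precision=4,suppress=True)
g=np.array([.4327,-.2407])
env.close_gripper(40)
p=env.get_position();env.line_to([*g,p[2]],ORI,v=.12)
env.line_to([*g,.225],ORI,v=.08,stop_force=8);env.wait(.2);print(env.get_position(),env.get_contact_force())
r=env.line_to([*g,.196],ORI,v=.015,stop_force=8);print(r,env.get_position(),env.get_contact_force())
env.wait(.2);print(env.get_position(),force(5))
s=save("scene","s4")
env.line_to([*g,.30],ORI,v=.1);env.line_to([*g,.36],ORI,v=.1);env.wait(.5)
print(env.get_t(),env.get_contact_force())
s=save("scene","s5");t=save("top","t5")
f=lambda d,x,y:cv2.resize(d["color"][y:y+75,x:x+50],(400,600),interpolation=cv2.INTER_CUBIC)[:,:,::-1]
import pickle;s4=pickle.load(open("pics/s4.pkl","rb"))
cv2.imwrite("pics/s5.png",np.hstack([f(s4,270,95),f(s,265,105)]))
E
```

```text
[ 0.4328 -0.2408  0.2252] [ 0.0732 -0.0297  0.7456]
True [ 0.4327 -0.2407  0.2094] [-1.2927  0.8437  4.2486]
[ 0.4327 -0.2407  0.2091] [-0.559   0.3994  4.9491]
30.65 [-0.0997 -0.3914 -0.0929]
```

View pics/s5.png

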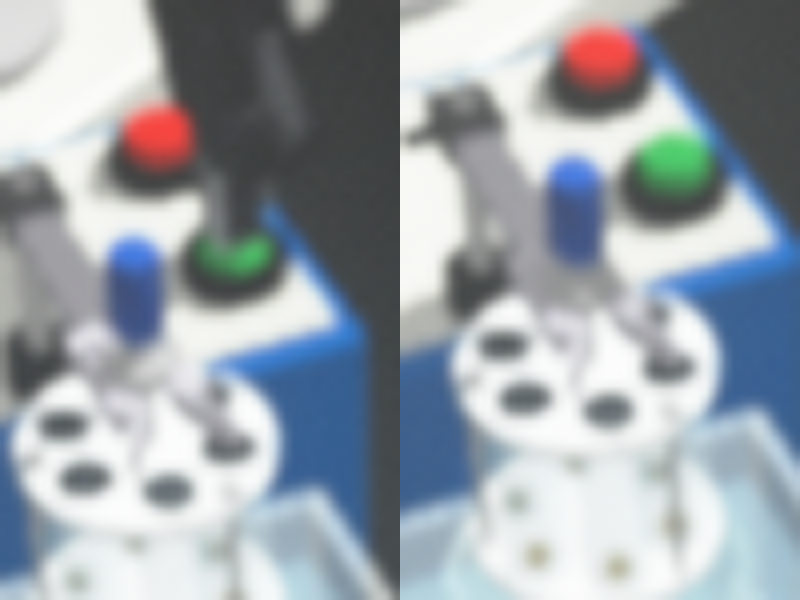

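The first press stopped at about 5 N, which doesn't show the button was fully down. I press again in small steps until it bottoms out.

```bash
python3 - <<'E'
from rig import env
from h import *
g=np.array([.4327,-.2407])
env.line_to([*g,.222],ORI,v=.12);env.wait(.2)
for z in np.arange(.219,.196,-.0015):
    env.line_to([*g,z],ORI,v=.02);f=force(5)[2];print(round(z,4),round(env.get_position()[2],4),round(f,2))
    if f>12:break
env.wait(.15)
env.line_to([*g,.36],ORI,v=.12);env.wait(.5);print(env.get_t(),env.get_contact_force())
E
```

```text
0.219 0.2189 0.25
0.2175 0.2175 0.13
0.216 0.216 0.41
0.2145 0.2149 1.51
0.213 0.2133 2.21
0.2115 0.2118 3.31
0.21 0.2103 4.36
0.2085 0.209 5.74
0.207 0.2089 10.9
0.2055 0.2089 16.08
37.725 [ 0.45942297  0.56727015 -0.36828617]
```

```bash
python3 - <<'E'
from rig import env,workorder
from h import *
import pickle
a=pickle.load(open("pics/s5.pkl","rb"));s=save("scene","s6")
for d in(a,s):print(blob(d,(286.7,131),*BLUE,r=14)[0],blob(d,(299,125),*GREEN,r=12)[0])
print(workorder.hand_in())
E
```

```text
[286.51515152 129.09090909] [298.97674419 124.86046512]
[286.52941176 129.41176471] [298.97674419 124.86046512]
the job is handed in; nothing more can be done
None
```

The basket was hung in the fork, tugged to about 8 N total load, let go and left hanging upright; the green button was pressed until it bottomed (the first try stopped at about 5 N, so I pressed again) and is back up, and the job is handed in at about 38 s, though no verdict came back.

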